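# Turn the row of enamel jars round for a left-handed enameller

### The job

Move the four jars of enamel colour from the grey store rack to the empty light wood bench rack, one jar in each cell, in the reverse order from left to right as the robot sees them: the jar that started at the left end of its row goes to the right end of the bench rack, and so on. They are glass, so set each one down gently and upright on the floor of its cell, without dropping it or tipping it over.

Things in the scene. Friction and masses are not known exactly. Their poses are not given: they have to be found in the camera images.
- jar_red: closed glass jar with red contents and a red lid, a plain upright cylinder 44 mm across and 56 mm tall (lid: the top 16 mm), about 0.12 kg; origin at the centre of its underside, z up; it has no front
- jar_yellow: closed glass jar with yellow contents and a yellow lid, a plain upright cylinder 44 mm across and 56 mm tall (lid: the top 16 mm), about 0.12 kg; origin at the centre of its underside, z up; it has no front
- jar_blue: closed glass jar with blue contents and a blue lid, a plain upright cylinder 44 mm across and 56 mm tall (lid: the top 16 mm), about 0.12 kg; origin at the centre of its underside, z up; it has no front
- jar_green: closed glass jar with green contents and a green lid, a plain upright cylinder 44 mm across and 56 mm tall (lid: the top 16 mm), about 0.12 kg; origin at the centre of its underside, z up; it has no front
- tile_red: red enamel sample on a copper plate, 26 x 42 x 4 mm, lying fixed on the ledge of the grey store rack, directly behind (+x of the rack) the cell in which the red jar starts; it stays there and so marks that jar's old place. Origin at the centre of its underside, axes as the store rack's; the cell's centre lies 54 mm from it towards rack -x
- tile_yellow: yellow enamel sample on a copper plate, 26 x 42 x 4 mm, lying fixed on the ledge of the grey store rack, directly behind (+x of the rack) the cell in which the yellow jar starts; it stays there and so marks that jar's old place. Origin at the centre of its underside, axes as the store rack's; the cell's centre lies 54 mm from it towards rack -x
- tile_blue: blue enamel sample on a copper plate, 26 x 42 x 4 mm, lying fixed on the ledge of the grey store rack, directly behind (+x of the rack) the cell in which the blue jar starts; it stays there and so marks that jar's old place. Origin at the centre of its underside, axes as the store rack's; the cell's centre lies 54 mm from it towards rack -x
- tile_green: green enamel sample on a copper plate, 26 x 42 x 4 mm, lying fixed on the ledge of the grey store rack, directly behind (+x of the rack) the cell in which the green jar starts; it stays there and so marks that jar's old place. Origin at the centre of its underside, axes as the store rack's; the cell's centre lies 54 mm from it towards rack -x
- store_rack: grey rack, dark steel ledge; one jar starts in each cell. Fixed; four open square cells in a row along its y, centres at x=0, y=+105 (robot's left end), +35, -35, -105 mm; cell 62x62 mm inside, floor 6 mm, wall tops 18 mm above the table, walls 8 mm. Origin under the row's middle at table height, x away from the robot, z up. Far (+x) side: ledge 30 mm deep, 12 mm high, with the samples
- bench_rack: empty light wood rack, same shape. Fixed; four open square cells in a row along its y, centres at x=0, y=+105 (robot's left end), +35, -35, -105 mm; cell 62x62 mm inside, floor 6 mm, wall tops 18 mm above the table, walls 8 mm. Origin under the row's middle at table height, x away from the robot, z up. Far (+x) side: ledge 30 mm deep, 12 mm high, a loose burnisher on it

How it is judged:
At the end, for the whole second after the job is handed in: Each jar stands upright (within 7 degrees) and at rest on the floor of the bench-rack cell that mirrors its old one: from store cell y to bench cell -y (as marked by its colour sample), its underside within 14 mm of the cell's centre along each rack axis and within 4 mm of the floor's height (((y of tile_red in the frame of store_rack between 0.085 and 0.125 m and y of jar_red in the frame of bench_rack between -0.119 and -0.091 m) or (y of tile_red in the frame of store_rack between 0.015 and 0.055 m and y of jar_red in the frame of bench_rack between -0.049 and -0.021 m) or (y of tile_red in the frame of store_rack between -0.055 and -0.015 m and y of jar_red in the frame of bench_rack between 0.021 and 0.049 m) or (y of tile_red in the frame of store_rack between -0.125 and -0.085 m and y of jar_red in the frame of bench_rack between 0.091 and 0.119 m)) and x of jar_red in the frame of bench_rack between -0.014 and 0.014 m and z of jar_red in the frame of bench_rack between 0.002 and 0.01 m and angle between each of jar_red, jar_yellow, jar_blue, jar_green's own z axis and vertical below 0.12 rad and linear speed of each of jar_red, jar_yellow, jar_blue, jar_green below 0.02 m/s and angular speed of each of jar_red, jar_yellow, jar_blue, jar_green below 0.3 rad/s and ((y of tile_yellow in the frame of store_rack between 0.085 and 0.125 m and y of jar_yellow in the frame of bench_rack between -0.119 and -0.091 m) or (y of tile_yellow in the frame of store_rack between 0.015 and 0.055 m and y of jar_yellow in the frame of bench_rack between -0.049 and -0.021 m) or (y of tile_yellow in the frame of store_rack between -0.055 and -0.015 m and y of jar_yellow in the frame of bench_rack between 0.021 and 0.049 m) or (y of tile_yellow in the frame of store_rack between -0.125 and -0.085 m and y of jar_yellow in the frame of bench_rack between 0.091 and 0.119 m)) and x of jar_yellow in the frame of bench_rack between -0.014 and 0.014 m and z of jar_yellow in the frame of bench_rack between 0.002 and 0.01 m and ((y of tile_blue in the frame of store_rack between 0.085 and 0.125 m and y of jar_blue in the frame of bench_rack between -0.119 and -0.091 m) or (y of tile_blue in the frame of store_rack between 0.015 and 0.055 m and y of jar_blue in the frame of bench_rack between -0.049 and -0.021 m) or (y of tile_blue in the frame of store_rack between -0.055 and -0.015 m and y of jar_blue in the frame of bench_rack between 0.021 and 0.049 m) or (y of tile_blue in the frame of store_rack between -0.125 and -0.085 m and y of jar_blue in the frame of bench_rack between 0.091 and 0.119 m)) and x of jar_blue in the frame of bench_rack between -0.014 and 0.014 m and z of jar_blue in the frame of bench_rack between 0.002 and 0.01 m and ((y of tile_green in the frame of store_rack between 0.085 and 0.125 m and y of jar_green in the frame of bench_rack between -0.119 and -0.091 m) or (y of tile_green in the frame of store_rack between 0.015 and 0.055 m and y of jar_green in the frame of bench_rack between -0.049 and -0.021 m) or (y of tile_green in the frame of store_rack between -0.055 and -0.015 m and y of jar_green in the frame of bench_rack between 0.021 and 0.049 m) or (y of tile_green in the frame of store_rack between -0.125 and -0.085 m and y of jar_green in the frame of bench_rack between 0.091 and 0.119 m)) and x of jar_green in the frame of bench_rack between -0.014 and 0.014 m and z of jar_green in the frame of bench_rack between 0.002 and 0.01 m); the robot touches nothing.
It fails at once if a jar is tipped over (more than 40 degrees) (angle between any of jar_red, jar_yellow, jar_blue, jar_green's own z axis and vertical above 0.7 rad).
It fails at once if a jar is dropped (out of the fingers and moving faster than 0.7 m/s, a fall of some 25 mm) ((contact force between jar_red and the fingers below 0.01 N and linear speed of jar_red above 0.7 m/s) or (contact force between jar_yellow and the fingers below 0.01 N and linear speed of jar_yellow above 0.7 m/s) or (contact force between jar_blue and the fingers below 0.01 N and linear speed of jar_blue above 0.7 m/s) or (contact force between jar_green and the fingers below 0.01 N and linear speed of jar_green above 0.7 m/s)).
It also fails if it takes over 88 s, if anything falls off the work surface, if the arm or the gripper's body presses on something with over 40 N, if the wrist force passes 120 N, or if a joint passes its speed limit or range.

### The arm

A 6-joint arm with a two-finger parallel gripper is mounted at the origin on the work surface. World frame = base frame: x ahead of the robot, y to its left, z up, the work surface at z = 0. Lengths are in m, angles in rad, forces in N, time in s.
With the tool pointing down it reaches from about 0.3 to 0.875 m from the base axis. Payload 6.4 kg.
Tool frame: the origin (TCP) lies on the centre line of the jaws, within the pads' length; the fingertips stand 22 mm ahead of it and the grasp point (between the pads) lies 3 mm ahead of it; z points along the fingers, y is the line along which they close (so a half turn about z gives the same grasp; the last joint's range is limited). The gripper opens to 85 mm and grips with 20 to 120 N. Pads are 22 mm wide; open, the fingers measure 114 mm over their backs; the gripper's body (76 mm by 85 mm) begins 54 mm behind the grasp point. The pads swing forward as they close: fully open they stand 13 mm farther back than shut.
Start: joints at [0.968, 0.181, 1.607, -0, 1.354, -0.206], TCP at [0.222, 0.53, 0.253] pointing down, gripper open.
Joint ranges: [-2.99, 2.99], [-0.89, 2.07], [0.3, 2.58], [-1.14, 4.28], [0, 2.63], [-3.12, 3.12]. Speed limits (rad/s): [2.57, 2.57, 3.01, 3.14, 3.14, 3.14].

### API

Orientations are given as a unit quaternion [w, x, y, z].
In Python, from bench import ctrl gives the robot as it stands. The module is installed in compiled form; this text tells all that it offers.
- The arm moves only by the tool servo_tool, never from a script. Its argument "commands" is a list of rows, each a list of 3 entries, a list of its own where there are three numbers: the shift along the tool's x, y, z in mm, then the turn about the tool's z in rad, then the finger opening in mm, from 0 to 85.4. In form: [[[dx, dy, dz], turn, jaw], ...]. A call has 1 to 20 rows; each row shifts and turns the commanded pose from where the row before left it, along the tool's axes as they then stand; what a row does not reach is not made up. A row lasts 1/8 s, in which the tool goes at most 62.5 mm and 10.7 degrees, less where a joint would pass 70% of its speed; a pose out of reach is approached as far as the arm can. A call with a gripper value outside its range is refused whole. The fingers move at their own pace and stop on an object; the grip force is fixed at half the most. Time passes only in rows, so rows that do not move let the fingers close. It gives the time, the measured TCP pose, the force, the opening and the grip force at its end, in the units of the state.
- ctrl.get_obs(): the state, without advancing time (a new reading comes with each control period).
- ctrl.camera(name): name is "scene" or "top" or "wrist"; returns a dict with "color" (480x640x3 uint8, red, green, blue), "z_map" (480x640 float32, m along the optical axis (not along the pixel's ray), 0 where there is no reading), "fx", "fy", "cx", "cy" (pixels), "k1" (the pictures are not rectified: a ray, as slopes to the right and down, at radius r is drawn at 1 + k1 r^2 times it, then the intrinsics apply), "R" (3x3) and "t" (3): a world point X has camera coordinates R X + t. Camera axes: x right, y down, z forward; pixel columns grow to the right and rows downward; lengths in m; the calibration is good to about 2 mm. A picture is of the moment at which its call begins.
- ctrl.hand_in(): hands the job in; it is judged then, once.
The state is a dict: "time_s": time; "q": joint angles; "dq": joint speeds; "joint_efforts": joint torques, N m; "eef_pos": TCP position; "eef_rot": TCP orientation; "wrist_force": force on the tool from outside, world axes, zero at the start; "torque": the same for the moment, N m; "opening": opening from 0.0 (shut) to 1.0 (fully open); "grasp_force": force on a finger pad.
Only numpy, scipy, OpenCV 4.12 (cv2) and the standard library are available. Lean on these libraries where they do the work, as an engineer would, in place of code of your own. Each camera call takes 0.05 s, during which the arm holds its last target. There are 200 camera calls.

## Working session

There is one attempt and no reset: what is moved stays moved. The work goes in short steps, Python scripts to look and compute and a tool call to move; the robot and the scene stay as the last step left them, time stands still between calls to the robot, and variables do not carry over. Pictures are saved under pics/ and viewed, at most 14 in all, crops included, and the job is handed in when it is done.

Besides the shell and the picture viewer there is one more tool, called by a JSON object that holds its "method" and its "body". servo_tool: Moves the arm, as the interface text tells. Its arguments: {"type":"object","properties":{"commands":{"type":"array"}},"required":["commands"]}

```bash
mkdir -p pics; cat > h.py <<'E'
import numpy as np, cv2
from bench import ctrl
def cam(n):
    return ctrl.camera(n)
def save(c,f): cv2.imwrite('pics/'+f, c['color'][:,:,::-1])
def ray(c,uv):
    uv=np.atleast_2d(uv).astype(float)
    K=np.array([[c['fx'],0,c['cx']],[0,c['fy'],c['cy']],[0,0,1]])
    p=cv2.undistortPoints(uv.reshape(-1,1,2),K,np.array([c['k1'],0,0,0.])).reshape(-1,2)
    d=np.c_[p,np.ones(len(p))]@c['R']; o=-c['R'].T@c['t']
    return o,d
def plane(c,uv,z):
    o,d=ray(c,uv); return o+d*((z-o[2])/d[:,2])[:,None]
def cloud(c):
    v,u=np.mgrid[:480,:640]; uv=np.c_[u.ravel(),v.ravel()]
    o,d=ray(c,uv); return (o+d*c['z_map'].ravel()[:,None].astype(float)).reshape(480,640,3)
E
python3 - <<'E'
from h import *
ims=[]
for n in('top','scene','wrist'):
    c=cam(n); save(c,n+'0.png'); print(n,c['fx'],c['k1'],(-c['R'].T@c['t']).round(3),c['R'].round(2).tolist())
o=ctrl.get_obs(); print({k:np.round(v,3).tolist() for k,v in o.items()})
E
```

```text
top 464.094128130086 -0.03342112105227262 [ 0.451 -0.007  0.689] [[-0.05, -1.0, -0.0], [-0.98, 0.05, -0.2], [0.2, -0.01, -0.98]]
scene 525.4554394517838 -0.09227195981277066 [ 1.176 -0.093  0.483] [[0.15, 0.99, -0.02], [0.58, -0.11, -0.81], [-0.8, 0.11, -0.59]]
wrist 352.041134672349 0.0044620378720672165 [0.147 0.562 0.372] [[0.39, 0.92, -0.0], [0.87, -0.37, 0.32], [0.29, -0.12, -0.95]]
{'time_s': 0.15, 'q': [0.968, 0.181, 1.608, 0.0, 1.354, -0.206], 'dq': [-0.001, -0.004, -0.004, 0.0, 0.0, 0.0], 'joint_efforts': [0.001, -44.526, -35.169, -0.0, 0.006, -0.0], 'eef_pos': [0.222, 0.53, 0.253], 'eef_rot': [-0.0, 0.197, 0.98, -0.001], 'wrist_force': [-0.913, -0.04, 0.919], 'torque': [-0.004, 0.011, 0.01], 'grasp_force': 0.0, 'opening': 0.995}
```

View pics/top0.png

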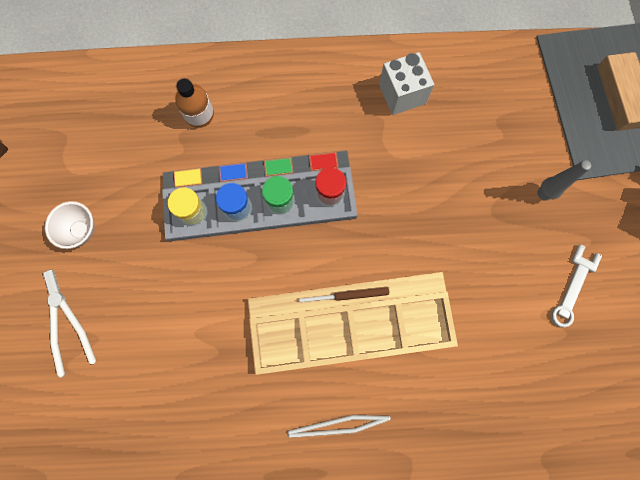

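View pics/scene0.png

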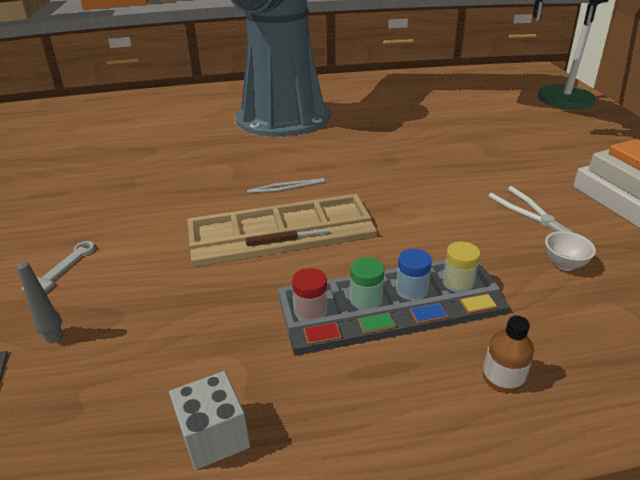

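Top view: store jars from left to right are yellow (186,203), blue (232,198), green (278,190) and red (330,183). The empty bench cells are at about (280,342) to (424,320), with the burnisher on the ledge behind them. The scene view shows the same order mirrored. So the bench order from left to right is red, green, blue, yellow.

```bash
cat > m.py <<'E'
from h import *
HUE={'red':(0,8),'yellow':(24,34),'blue':(105,122),'green':(55,80)}
def blobs(c,k):
    h=cv2.cvtColor(c['color'],cv2.COLOR_RGB2HSV); a,b=HUE[k]
    m=((h[...,0]>=a)&(h[...,0]<=b)|((k=='red')&(h[...,0]>172)))&(h[...,1]>150)&(h[...,2]>100)
    return m
if __name__=='__main__':
    tiles={}
    for n in('top','scene'):
        c=cam(n); P=cloud(c)
        tb=P[350:470,100:250,2] if n=='top' else P[100:170,350:450,2]; print(n,'table z',np.median(tb).round(4),tb.std().round(4))
        for k in HUE:
            m=blobs(c,k)&(P[...,0]>.2)&(P[...,0]<.75)&(abs(P[...,1])<.35)
            lid=m&(P[...,2]>.058)&(P[...,2]<.07)
            _,_,st,ce=cv2.connectedComponentsWithStats((m&(P[...,2]<.025)&(P[...,2]>.008)).astype(np.uint8))
            i=1+np.argmax(st[1:,4]); 
            pts=P[lid][:,:2].astype(np.float32); ct,r=cv2.minEnclosingCircle(pts)
            uv=np.argwhere(lid)[:,::-1]; lp=plane(c,uv,.062)[:,:2]; 
            t=plane(c,ce[i],.016)[0]
            print(n,k,'lid',lp.mean(0).round(4),np.round(ct,4),round(r,4),'z',np.median(P[lid][:,2]).round(4),'tile',t[:2].round(4),st[i,4])
        m=(P[...,2]>.010)&(P[...,2]<.03)
        h=cv2.cvtColor(c['color'],cv2.COLOR_RGB2HSV)
        for nm,s in(('store',(P[...,0]>.4)),('bench',(P[...,0]<.41))):
            mm=(m&s&(abs(P[...,1])<.3)).astype(np.uint8)
            mm=cv2.morphologyEx(mm,cv2.MORPH_OPEN,np.ones((3,3)))
            _,L,st,_=cv2.connectedComponentsWithStats(mm); i=1+np.argmax(st[1:,4])
            X=P[L==i][:,:2]; r=cv2.minAreaRect((X*1000).astype(np.float32)); print(nm,st[i],np.round(r[0],1),np.round(r[1],1),r[2])
E
python3 m.py
```

```text
top table z 0.0007 0.0434
top red lid [ 0.674  -0.0319] [ 0.6747 -0.0319] 0.022 z 0.0628 tile [ 0.7244 -0.0242] 387
top yellow lid [0.6548 0.1777] [0.655  0.1779] 0.0218 z 0.0628 tile [0.7089 0.1847] 348
top blue lid [0.6573 0.1091] [0.6579 0.1092] 0.0218 z 0.0628 tile [0.7138 0.1149] 318
top green lid [0.6647 0.0445] [0.6645 0.0437] 0.0211 z 0.0629 tile [0.7189 0.0449] 302
store [ 249  272  208  103 7719] [478.1 -52.4] [108.8 287.9] 4.891074180603027Traceback (most recent call last):
  File "m.py", line 26, in <module>
    _,L,st,_=cv2.connectedComponentsWithStats(mm); i=1+np.argmax(st[1:,4])
                                                       ~~~~~~~~~^^^^^^^^^^
    return _wrapfunc(a, 'argmax', axis=axis, out=out, **kwds)
    return bound(*args, **kwds)
ValueError: attempt to get argmax of an empty sequence
```

```bash
sed -i "s/P\[...,0\]>.4)/P[...,0]>.57)/; s/P\[...,0\]<.41)/P[...,0]<.57)/" m.py; cat >> m.py <<'E'
    for n,o in(('top-derived',[.4781,-.0524]),):
        th=np.radians(4.89); ex=np.array([np.cos(th),np.sin(th)]); ey=np.array([-ex[1],ex[0]])
        for y in(.105,.035,-.035,-.105): print('bench cell',y,(np.array(o)-.015*ex+y*ey).round(4))
E
python3 m.py
```

```text
top table z 0.0007 0.0437
top red lid [ 0.674  -0.0318] [ 0.6746 -0.0318] 0.0218 z 0.0627 tile [ 0.7244 -0.0242] 387
top yellow lid [0.6546 0.1775] [0.6552 0.1773] 0.022 z 0.0629 tile [0.7088 0.1847] 347
top blue lid [0.6574 0.1092] [0.6579 0.1091] 0.022 z 0.0628 tile [0.7138 0.1148] 317
top green lid [0.6646 0.0444] [0.6647 0.044 ] 0.0208 z 0.0629 tile [0.7189 0.0449] 302
store [ 162  150  195   90 6290] [677.9  77.5] [109.7 288.1] 4.318772792816162
bench [ 249  272  208  103 7733] [478.2 -52.5] [108.7 287.8] 4.897810459136963
scene table z 0.0005 0.0282
scene red lid [ 0.6771 -0.0338] [ 0.676  -0.0333] 0.0223 z 0.0632 tile [ 0.725  -0.0257] 465
scene yellow lid [0.6595 0.1757] [0.6581 0.1776] 0.0228 z 0.063 tile [0.7094 0.1835] 320
scene blue lid [0.6623 0.1074] [0.6609 0.1079] 0.0215 z 0.0631 tile [0.7145 0.1137] 351
scene green lid [0.6658 0.0434] [0.6684 0.0425] 0.0209 z 0.0631 tile [0.725 0.042] 79
store [ 278  260  231   90 8308] [678.9  76.6] [111.6 289.9] 4.181299686431885
bench [ 188  194  189   68 5214] [479. -53.] [114.  288.2] 4.7382097244262695
bench cell 0.105 [0.4542 0.0509]
bench cell 0.035 [ 0.4602 -0.0188]
bench cell -0.035 [ 0.4661 -0.0886]
bench cell -0.105 [ 0.4721 -0.1583]
```

Both cameras agree to about 3 mm. The racks lie at about 4.3° and 4.9°. I'll grasp along rack x, where no neighbouring jar is in the way, and keep one tool yaw of about 4.6° throughout.

{"method": "servo_tool", "body": {"commands": [[[0,0,0],0.156,85],[[0,0,0],0.156,85],[[0,0,0],0.156,85],[[0,0,0],0.156,85],[[0,0,0],0.156,85],[[0,0,0],0.156,85],[[0,0,0],0.158,85]]}}

```text
time_s: 1.18
eef_pos: [0.2222, 0.5303, 0.2532]
eef_rot: [0.0, 0.68, 0.733, -0.0]
wrist_force: [0.6, 0.1, -0.6]
opening: 0.995
grasp_force: 0.0
```

```bash
cat > go.py <<'E'
import sys
from h import *
from scipy.spatial.transform import Rotation as Ro
W={'yellow':(.656,.177),'blue':(.6595,.1085),'green':(.666,.0435),'red':(.6755,-.0325),
'Bred':(.4545,.0506),'Bgreen':(.4605,-.019),'Bblue':(.4664,-.0888),'Byellow':(.4724,-.1585)}
o=ctrl.get_obs(); w=o['eef_rot']; R=Ro.from_quat([w[1],w[2],w[3],w[0]]).as_matrix()
print(round(o['time_s'],2),'pos',o['eef_pos'].round(4) if hasattr(o['eef_pos'],'round') else o['eef_pos'],'yaw y',np.degrees(np.arctan2(R[1,1],R[0,1])).round(2),'tilt',R[:,2].round(3),'q',np.round(o['q'],2),'F',np.round(o['wrist_force'],1),'g',o['grasp_force'],o['opening'])
p=np.array(o['eef_pos'])
for a in sys.argv[1:]:
    n,z=a.split(':'); t=np.array([*W[n],float(z)]); print(a,((t-p)@R*1000).round(1)); p=t
E
python3 go.py yellow:.15 yellow:.05 yellow:.15 Byellow:.15 Byellow:.052
```

```text
1.18 pos [0.2222 0.5303 0.2532] yaw y 4.28 tilt [-0. -0. -1.] q [ 0.97  0.18  1.61 -0.    1.35  0.89] F [ 0.6  0.1 -0.6] g 0.0 0.9947771609389932
yellow:.15 [-384.7  406.2  103.2]
yellow:.05 [  0.   0. 100.]
yellow:.15 [  -0.   -0. -100.]
Byellow:.15 [-3.208e+02 -2.082e+02  1.000e-01]
Byellow:.052 [ 0.  0. 98.]
```

{"method": "servo_tool", "body": {"commands": [[[-10,11,3],0,85],[[-24,26,6],0,85],[[-35,37,9],0,85],[[-35,37,9],0,85],[[-35,37,9],0,85],[[-35,37,9],0,85],[[-35,37,9],0,85],[[-35,37,9],0,85],[[-35,37,9],0,85],[[-35,37,9],0,85],[[-35,37,9],0,85],[[-24,24,9],0,85],[[-11,12,4],0,85],[[0,0,0],0,85]]}}

```text
time_s: 2.92
eef_pos: [0.6576, 0.1791, 0.1496]
eef_rot: [-0.0, 0.678, 0.735, -0.0]
wrist_force: [-0.2, -0.3, 0.7]
opening: 0.992
grasp_force: 0.0
```

```bash
python3 go.py yellow:.05 ; python3 - <<'E'
from m import *
c=cam('wrist'); save(c,'w1.png'); P=cloud(c)
for k in HUE:
    lid=blobs(c,k)&(P[...,2]>.055)&(P[...,2]<.07)
    if lid.sum()<200: continue
    ct,r=cv2.minEnclosingCircle(P[lid][:,:2].astype(np.float32)); print(k,np.round(ct,4),round(r,4),np.median(P[lid][:,2]))
b=cam('top'); P=cloud(b); s=(P[...,0]>.44)&(P[...,0]<.56)&(abs(P[...,1]+.05)<.13); print('burnisher',[np.round(P[s&(P[...,2]>z)].min(0),3).tolist()+np.round(P[s&(P[...,2]>z)].max(0),3).tolist() for z in(.021,)])
E
```

```text
2.92 pos [0.6576 0.1791 0.1496] yaw y 4.59 tilt [-0.001 -0.    -1.   ] q [0.09 0.51 1.4  0.   1.24 0.01] F [-0.2 -0.3  0.7] g 0.0 0.9917745562445855
yellow:.05 [-2.  -1.6 99.6]
yellow [0.6556 0.1782] 0.0223 0.061266812511827334
blue [0.6588 0.1095] 0.0218 0.061490214410805155
green [0.6657 0.0481] 0.0205 0.06146211471299795
burnisher [[0.44, -0.178, 0.021, 0.525, 0.073, 0.689]]
```

View pics/w1.png

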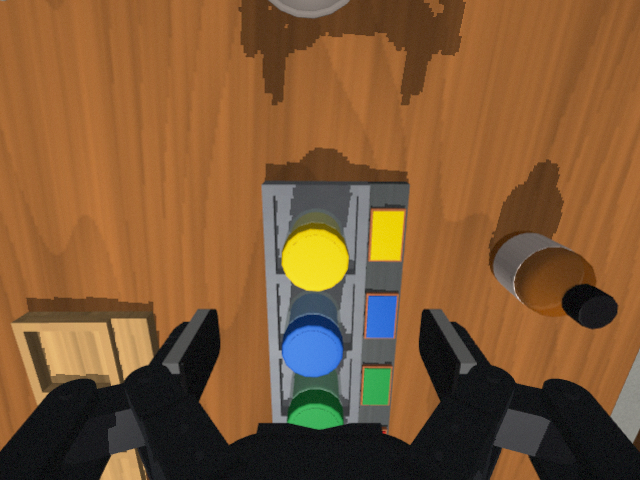

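The wrist view shows yellow at (315,258), blue at (313,345) and the jaws either side. The wrist fix for yellow is (0.6556, 0.1782). I'll descend and grip.

{"method": "servo_tool", "body": {"commands": [[[-1,-2,10],0,85],[[0,0,25],0,85],[[0,0,30],0,85],[[0,0,20],0,85],[[0,0,10],0,85],[[0,0,5],0,75],[[0,0,0],0,55],[[0,0,0],0,44],[[0,0,0],0,36],[[0,0,0],0,36],[[0,0,0],0,36],[[0,0,0],0,36]]}}

```text
time_s: 4.53
eef_pos: [0.6566, 0.179, 0.0516]
eef_rot: [0.001, 0.678, 0.735, 0.001]
wrist_force: [-0.5, 0.0, 6.7]
opening: 0.498
grasp_force: 61.2
```

```bash
python3 go.py yellow:.15 Byellow:.15 Byellow:.052; python3 - <<'E'
from h import *
c=cam('scene'); cv2.imwrite('pics/s1.png',cv2.resize(c['color'][180:380,240:540,::-1],None,fx=2,fy=2))
E
```

```text
4.53 pos [0.6566 0.179  0.0516] yaw y 4.59 tilt [ 0.002  0.    -1.   ] q [ 0.09  0.63  1.44 -0.    1.07  0.01] F [-0.5  0.   6.7] g 61.23292118310928 0.4980055465467505
yellow:.15 [ -1.9  -0.5 -98.4]
Byellow:.15 [-319.7 -209.8   -0.4]
Byellow:.052 [-0.  -0.2 98. ]
```

View pics/s1.png

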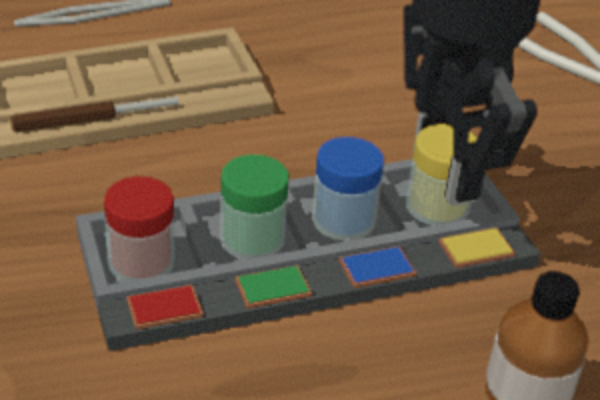

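Yellow is held between the jaws at (445,175) in the crop; the others are undisturbed. I'll lift and carry it.

{"method": "servo_tool", "body": {"commands": [[[0,0,-4],0,36],[[0,0,-14],0,36],[[0,0,-25],0,36],[[0,0,-30],0,36],[[0,0,-20],0,36],[[0,0,-6],0,36],[[-12,-8,0],0,36],[[-28,-18,0],0,36],[[-40,-26,0],0,36],[[-40,-26,0],0,36],[[-40,-26,0],0,36],[[-40,-26,0],0,36],[[-40,-26,0],0,36],[[-40,-26,0],0,36],[[-28,-18,0],0,36],[[-12,-9,0],0,36],[[0,0,0],0,36],[[0,0,0],0,36]]}}

```text
time_s: 6.82
eef_pos: [0.473, -0.1559, 0.149]
eef_rot: [-0.0, 0.678, 0.735, 0.0]
wrist_force: [0.5, 0.4, -0.7]
opening: 0.501
grasp_force: 61.1
```

```bash
python3 go.py Byellow:.052; python3 - <<'E'
from m import *
for n in ('wrist','top'):
    c=cam(n); save(c,n+'2.png'); P=cloud(c)
    if n=='wrist':
        m=(P[...,2]>.010)&(P[...,2]<.03)&(abs(P[...,1])<.3)&(P[...,0]<.56)
        _,L,st,_=cv2.connectedComponentsWithStats(m.astype(np.uint8)); i=1+np.argmax(st[1:,4]); X=P[L==i]
        print(X.min(0),X.max(0),cv2.minAreaRect((X[:,:2]*1000).astype(np.float32)))
E
```

```text
6.83 pos [ 0.473  -0.1559  0.149 ] yaw y 4.62 tilt [-0.     0.001 -1.   ] q [-0.56  0.13  1.89  0.    1.12 -0.64] F [ 0.5  0.4 -0.7] g 61.101754903793335 0.5010782037547151
Byellow:.052 [-2.6 -0.8 97. ]
[ 0.41949485 -0.2001204   0.01000144] [0.54432934 0.00405482 0.02534586] ((482.4931945800781, -98.55879211425781), (108.74202728271484, 197.29747009277344), 5.1885085105896)
```

View pics/wrist2.png

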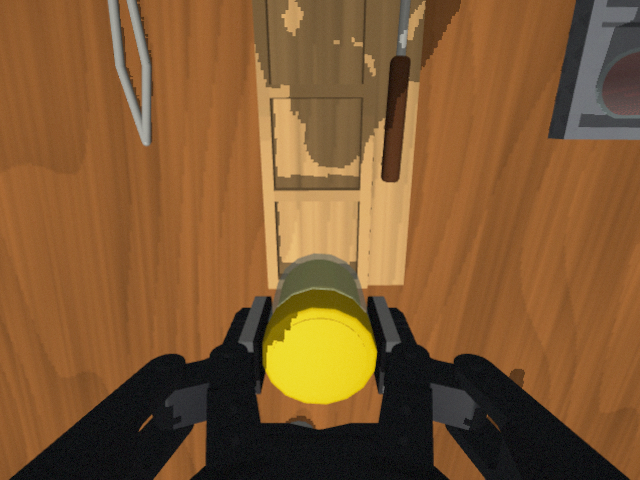

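The wrist view shows the jar centred in the jaws at (320,345). The right-end cell is beneath it, in line, and the burnisher (395,120) is behind the next cells. I'll lower gently.

{"method": "servo_tool", "body": {"commands": [[[-2,-1,10],0,36],[[0,0,25],0,36],[[0,0,25],0,36],[[0,0,18],0,36],[[0,0,10],0,36],[[0,0,4],0,36],[[0,0,2],0,36],[[0,0,1],0,36],[[0,0,0],0,36]]}}

```text
time_s: 8.05
eef_pos: [0.4724, -0.1591, 0.0547]
eef_rot: [0.0, 0.678, 0.735, 0.0]
wrist_force: [-0.4, 0.1, -2.2]
opening: 0.498
grasp_force: 61.1
```

```bash
python3 go.py Byellow:.052
```

```text
8.05 pos [ 0.4724 -0.1591  0.0547] yaw y 4.59 tilt [ 0.001 -0.001 -1.   ] q [-0.56  0.3   1.93 -0.    0.92 -0.64] F [-0.4  0.1 -2.2] g 61.10718905925751 0.4982605498723616
Byellow:.052 [0.6 0.1 2.7]
```

{"method": "servo_tool", "body": {"commands": [[[0,0,1],0,36],[[0,0,1],0,36],[[0,0,1],0,36],[[0,0,0],0,36],[[0,0,0],0,36]]}}

```text
time_s: 8.68
eef_pos: [0.4721, -0.1589, 0.0516]
eef_rot: [-0.0, 0.678, 0.735, -0.0]
wrist_force: [-2.3, 2.1, 5.0]
opening: 0.497
grasp_force: 61.7
```

{"method": "servo_tool", "body": {"commands": [[[0,0,0],0,46],[[0,0,0],0,50],[[0,0,0],0,56],[[0,0,0],0,58],[[0,0,-5],0,58],[[0,0,-15],0,58],[[0,0,-30],0,58],[[0,0,-30],0,70],[[0,0,-15],0,85],[[0,0,-5],0,85],[[0,0,0],0,85]]}}

```text
time_s: 10.05
eef_pos: [0.4719, -0.1587, 0.151]
eef_rot: [-0.0, 0.678, 0.735, -0.0]
wrist_force: [-0.5, 0.6, -1.0]
opening: 0.994
grasp_force: 0.0
```

```bash
python3 go.py blue:.15; cat > chk.py <<'E'
from m import *
import sys
c=cam('top'); P=cloud(c)
th=np.radians(4.89); ex=np.array([np.cos(th),np.sin(th)]); ey=np.array([-ex[1],ex[0]]); o=np.array([.4633,-.0537])
for k in HUE:
    lid=blobs(c,k)&(P[...,2]>.055)&(P[...,2]<.072)&(P[...,0]>.3)&(P[...,0]<.78)
    if lid.sum()<100: continue
    ct,r=cv2.minEnclosingCircle(P[lid][:,:2].astype(np.float32)); d=np.array(ct)-o
    print(k,np.round(ct,4),'r',round(r,4),'z',np.median(P[lid][:,2]).round(4),'bench',np.round([d@ex,d@ey],4))
if len(sys.argv)>1: save(c,sys.argv[1])
E
python3 chk.py t3.png
```

```text
10.05 pos [ 0.4719 -0.1587  0.151 ] yaw y 4.58 tilt [-0.  0. -1.] q [-0.56  0.13  1.89  0.    1.12 -0.64] F [-0.5  0.6 -1. ] g 0.0 0.9939450952019483
blue:.15 [251.4 208.4   1. ]
red [ 0.6747 -0.0314] r 0.0221 z 0.0627 bench [0.2125 0.0042]
blue [0.6581 0.1092] r 0.0223 z 0.0628 bench [0.208  0.1457]
green [0.6643 0.0438] r 0.0211 z 0.0629 bench [0.2086 0.08  ]
```

View pics/t3.png

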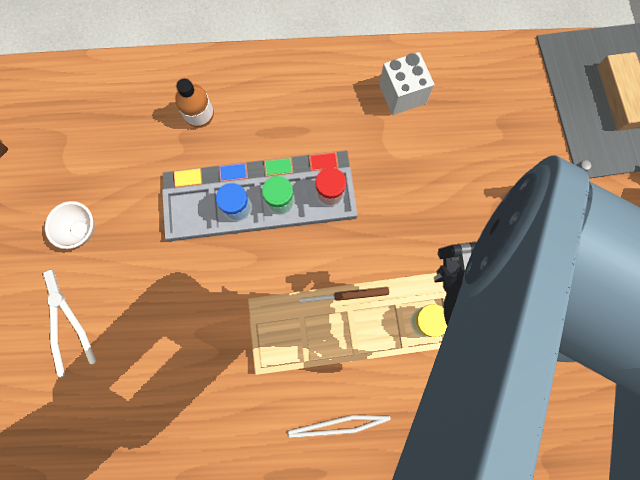

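Yellow stands in the right-end bench cell at (432,320). Next is blue.

{"method": "servo_tool", "body": {"commands": [[[11,9,0],0,85],[[25,21,0],0,85],[[36,30,0],0,85],[[36,30,0],0,85],[[36,30,0],0,85],[[36,30,0],0,85],[[36,30,0],0,85],[[25,20,0],0,85],[[10,9,0],0,85],[[0,0,0],0,85],[[0,0,0],0,85]]}}

```text
time_s: 11.48
eef_pos: [0.6597, 0.1071, 0.1509]
eef_rot: [-0.0, 0.679, 0.735, -0.0]
wrist_force: [0.2, -0.2, -0.3]
opening: 0.994
grasp_force: 0.0
```

```bash
python3 go.py blue:.0515; python3 chk.py
```

```text
11.47 pos [0.6597 0.1071 0.1509] yaw y 4.54 tilt [-0.001 -0.    -1.   ] q [-0.02  0.48  1.43 -0.    1.23 -0.1 ] F [ 0.2 -0.2 -0.3] g 0.0 0.9940378249913051
blue:.0515 [ 1.4 -0.  99.4]
red [ 0.6745 -0.0318] r 0.022 z 0.0626 bench [0.2123 0.0038]
blue [0.6581 0.1067] r 0.0214 z 0.0629 bench [0.2077 0.1432]
green [0.6646 0.044 ] r 0.0211 z 0.0628 bench [0.2089 0.0802]
```

{"method": "servo_tool", "body": {"commands": [[[2,0,10],0,85],[[0,0,25],0,85],[[0,0,30],0,85],[[0,0,20],0,85],[[0,0,10],0,85],[[0,0,4],0,75],[[0,0,0],0,55],[[0,0,0],0,44],[[0,0,0],0,36],[[0,0,0],0,36],[[0,0,0],0,36]]}}

```text
time_s: 12.9
eef_pos: [0.6612, 0.1101, 0.0537]
eef_rot: [0.001, 0.678, 0.735, 0.001]
wrist_force: [-1.2, 0.0, 6.5]
opening: 0.501
grasp_force: 61.2
```

```bash
python3 go.py Bblue:.0516
```

```text
12.9 pos [0.6612 0.1101 0.0537] yaw y 4.59 tilt [ 0.002 -0.    -1.   ] q [-0.01  0.61  1.47 -0.    1.07 -0.09] F [-1.2  0.   6.5] g 61.19268178939819 0.5008523204164478
Bblue:.0516 [-182.6 -210.1    1.7]
```

{"method": "servo_tool", "body": {"commands": [[[0,0,-4],0,36],[[0,0,-14],0,36],[[0,0,-25],0,36],[[0,0,-30],0,36],[[0,0,-20],0,36],[[0,0,-6],0,36],[[-9,-11,0],0,36],[[-21,-24,0],0,36],[[-30,-35,0],0,36],[[-30,-35,0],0,36],[[-30,-35,0],0,36],[[-30,-35,0],0,36],[[-21,-24,0],0,36],[[-10,-11,0],0,36],[[0,0,0],0,36],[[0,0,0],0,36]]}}

```text
time_s: 14.9
eef_pos: [0.4657, -0.0868, 0.1511]
eef_rot: [-0.0, 0.678, 0.735, 0.0]
wrist_force: [0.3, 0.3, -0.4]
opening: 0.497
grasp_force: 61.0
```

```bash
python3 go.py Bblue:.0536
```

```text
14.9 pos [ 0.4657 -0.0868  0.1511] yaw y 4.6 tilt [ 0.  0. -1.] q [-0.44  0.08  1.95  0.    1.12 -0.52] F [ 0.3  0.3 -0.4] g 61.01634353399277 0.4965366964981062
Bblue:.0536 [-2.1  0.5 97.5]
```

{"method": "servo_tool", "body": {"commands": [[[-1,0,10],0,36],[[0,0,25],0,36],[[0,0,25],0,36],[[0,0,18],0,36],[[0,0,11],0,36],[[0,0,4],0,36],[[0,0,2],0,36],[[0,0,1],0,36],[[0,0,1],0,36],[[0,0,0],0,36]]}}

```text
time_s: 16.15
eef_pos: [0.4656, -0.0883, 0.0545]
eef_rot: [0.0, 0.678, 0.735, 0.0]
wrist_force: [0.1, 0.0, -0.2]
opening: 0.498
grasp_force: 61.0
```

{"method": "servo_tool", "body": {"commands": [[[0,0,1],0,36],[[0,0,1],0,36],[[0,0,0],0,36],[[0,0,0],0,36]]}}

```text
time_s: 16.65
eef_pos: [0.4657, -0.0883, 0.0536]
eef_rot: [0.0, 0.678, 0.735, -0.0]
wrist_force: [-6.5, 1.9, 14.5]
opening: 0.497
grasp_force: 62.8
```

{"method": "servo_tool", "body": {"commands": [[[0,0,-1],0,36],[[0,0,0],0,46],[[0,0,0],0,50],[[0,0,0],0,56],[[0,0,0],0,58],[[0,0,-5],0,58],[[0,0,-15],0,58],[[0,0,-30],0,58],[[0,0,-30],0,70],[[0,0,-15],0,85],[[0,0,-3],0,85],[[0,0,0],0,85]]}}

```text
time_s: 18.15
eef_pos: [0.465, -0.088, 0.1508]
eef_rot: [-0.0, 0.678, 0.735, -0.0]
wrist_force: [0.4, -0.7, 0.1]
opening: 0.996
grasp_force: 0.0
```

```bash
python3 go.py green:.15; python3 chk.py
```

```text
18.15 pos [ 0.465  -0.088   0.1508] yaw y 4.58 tilt [-0.001  0.    -1.   ] q [-0.44  0.08  1.95  0.    1.12 -0.52] F [ 0.4 -0.7  0.1] g 0.0 0.9956535221770865
green:.15 [115.  210.8   0.7]
red [ 0.6743 -0.0314] r 0.0222 z 0.0627 bench [0.2121 0.0042]
green [0.6642 0.0438] r 0.0212 z 0.063 bench [0.2085 0.08  ]
```

{"method": "servo_tool", "body": {"commands": [[[7,13,0],0,85],[[16,29,0],0,85],[[23,42,0],0,85],[[23,42,0],0,85],[[23,42,0],0,85],[[16,29,0],0,85],[[7,13,0],0,85],[[0,0,0],0,85],[[0,0,0],0,85]]}}

```text
time_s: 19.32
eef_pos: [0.6646, 0.0427, 0.1507]
eef_rot: [-0.001, 0.678, 0.735, -0.001]
wrist_force: [-0.7, 1.1, -0.5]
opening: 0.997
grasp_force: 0.0
```

```bash
python3 go.py green:.0515; python3 - <<'E'
from m import *
c=cam('wrist'); save(c,'w4.png'); P=cloud(c)
for k in HUE:
    lid=blobs(c,k)&(P[...,2]>.055)&(P[...,2]<.07)
    if lid.sum()<200: continue
    ct,r=cv2.minEnclosingCircle(P[lid][:,:2].astype(np.float32)); print(k,np.round(ct,4),round(r,4),np.median(P[lid][:,2]))
E
python3 chk.py t4.png
```

```text
19.32 pos [0.6646 0.0427 0.1507] yaw y 4.56 tilt [-0.001 -0.    -1.   ] q [-0.11  0.48  1.44 -0.    1.23 -0.19] F [-0.7  1.1 -0.5] g 0.0 0.9970054684203847
green:.0515 [ 0.7  1.6 99.2]
red [ 0.6753 -0.0328] 0.0221 0.061490846902204715
blue [ 0.4649 -0.0861] 0.0211 0.06134125817328678
green [0.666 0.044] 0.0217 0.061317191324137765
red [ 0.6746 -0.0315] r 0.0221 z 0.0628 bench [0.2124 0.0041]
blue [ 0.4661 -0.0875] r 0.0217 z 0.0628 bench [-0.0001 -0.0339]
```

View pics/t4.png

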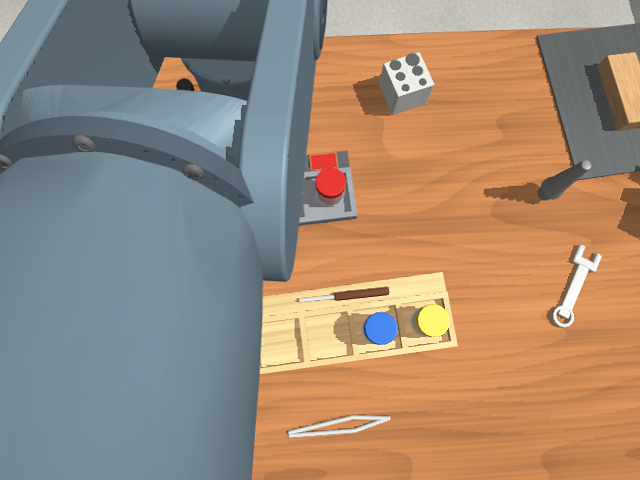

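Blue (381,327) and yellow (433,320) stand in the two right cells. The mask missed yellow this time, so I'll check it while going on with green.

```bash
python3 - <<'E'
from h import *
c=cam('top'); P=cloud(c); h=cv2.cvtColor(c['color'],cv2.COLOR_RGB2HSV)
for u,v in((433,320),(425,315),(440,325),(433,312),(433,330)): print(h[v,u],P[v,u].round(4))
m=(P[...,2]>.055)&(P[...,2]<.072)&(P[...,0]>.42)&(P[...,0]<.52)&(P[...,1]<-.12)&(P[...,1]>-.2)
print(m.sum(),cv2.minEnclosingCircle(P[m][:,:2].astype(np.float32)))
E
```

```text
[ 29 141 254] [ 0.4725 -0.1587  0.0616]
[ 29 142 254] [ 0.4797 -0.1483  0.063 ]
[ 29 140 254] [ 0.4654 -0.1673  0.0621]
[ 29 140 254] [ 0.483  -0.1591  0.0642]
[ 29 140 254] [ 0.4593 -0.157   0.0633]
861 ((0.4725341498851776, -0.1587364375591278), 0.022174283862113953)
```

{"method": "servo_tool", "body": {"commands": [[[1,1,10],0,85],[[0,0,25],0,85],[[0,0,30],0,85],[[0,0,20],0,85],[[0,0,10],0,85],[[0,0,4],0,75],[[0,0,0],0,55],[[0,0,0],0,44],[[0,0,0],0,36],[[0,0,0],0,36],[[0,0,0],0,36]]}}

```text
time_s: 20.85
eef_pos: [0.6674, 0.0442, 0.0537]
eef_rot: [0.001, 0.678, 0.735, 0.001]
wrist_force: [-0.4, 0.9, 6.6]
opening: 0.499
grasp_force: 61.2
```

```bash
sed -i 's/h\[...,1\]>150/h[...,1]>125/' m.py; python3 go.py Bgreen:.0537
```

```text
20.85 pos [0.6674 0.0442 0.0537] yaw y 4.59 tilt [ 0.002 -0.    -1.   ] q [-0.11  0.6   1.47 -0.    1.06 -0.19] F [-0.4  0.9  6.6] g 61.19777888059616 0.49948277181572603
Bgreen:.0537 [ -46.5 -211.3   -0.5]
```

{"method": "servo_tool", "body": {"commands": [[[0,0,-4],0,36],[[0,0,-14],0,36],[[0,0,-25],0,36],[[0,0,-30],0,36],[[0,0,-20],0,36],[[0,0,-6],0,36],[[-3,-13,0],0,36],[[-7,-29,0],0,36],[[-9,-42,0],0,36],[[-10,-42,0],0,36],[[-9,-42,0],0,36],[[-7,-29,0],0,36],[[-3,-14,0],0,36],[[0,0,0],0,36],[[0,0,0],0,36]]}}

```text
time_s: 22.72
eef_pos: [0.4611, -0.0204, 0.1515]
eef_rot: [0.0, 0.678, 0.735, 0.0]
wrist_force: [0.1, 1.0, -0.7]
opening: 0.495
grasp_force: 61.1
```

```bash
python3 go.py Bgreen:.0537
```

```text
22.73 pos [ 0.4611 -0.0204  0.1515] yaw y 4.58 tilt [ 0.001 -0.    -1.   ] q [-0.3   0.05  1.98  0.    1.12 -0.38] F [ 0.1  1.  -0.7] g 61.08925312757492 0.4946862707608636
Bgreen:.0537 [ 1.5 -0.5 97.8]
```

{"method": "servo_tool", "body": {"commands": [[[1,0,10],0,36],[[0,0,25],0,36],[[0,0,25],0,36],[[0,0,18],0,36],[[0,0,11],0,36],[[0,0,4],0,36],[[0,0,2],0,36],[[0,0,1],0,36],[[0,0,1],0,36],[[0,0,1],0,36],[[0,0,0],0,36],[[0,0,0],0,36]]}}

```text
time_s: 24.22
eef_pos: [0.4602, -0.0195, 0.0536]
eef_rot: [0.0, 0.678, 0.735, 0.0]
wrist_force: [-1.2, -0.6, 4.8]
opening: 0.496
grasp_force: 61.5
```

Contact at 4.8 N; releasing.

{"method": "servo_tool", "body": {"commands": [[[0,0,0],0,46],[[0,0,0],0,50],[[0,0,0],0,56],[[0,0,0],0,58],[[0,0,-5],0,58],[[0,0,-15],0,58],[[0,0,-30],0,58],[[0,0,-30],0,70],[[0,0,-15],0,85],[[0,0,-3],0,85],[[0,0,0],0,85]]}}

```text
time_s: 25.6
eef_pos: [0.4595, -0.0193, 0.1508]
eef_rot: [-0.0, 0.678, 0.735, -0.0]
wrist_force: [-0.5, 0.9, -0.3]
opening: 0.996
grasp_force: 0.0
```

```bash
python3 go.py red:.15; python3 chk.py
```

```text
25.6 pos [ 0.4595 -0.0193  0.1508] yaw y 4.58 tilt [-0.001  0.    -1.   ] q [-0.3   0.05  1.98 -0.    1.12 -0.38] F [-0.5  0.9 -0.3] g 0.0 0.9962920751248294
red:.15 [-30.4 214.3   0.6]
red [ 0.6744 -0.0318] r 0.022 z 0.0628 bench [0.2122 0.0038]
```

{"method": "servo_tool", "body": {"commands": [[[-2,13,0],0,85],[[-4,29,0],0,85],[[-6,43,0],0,85],[[-6,43,0],0,85],[[-6,43,0],0,85],[[-4,30,0],0,85],[[-2,13,0],0,85],[[0,0,0],0,85],[[0,0,0],0,85]]}}

```text
time_s: 26.78
eef_pos: [0.675, -0.032, 0.1502]
eef_rot: [-0.001, 0.678, 0.735, -0.0]
wrist_force: [-0.3, 0.9, -0.4]
opening: 1.0
grasp_force: 0.0
```

```bash
python3 go.py red:.0515; python3 chk.py
```

```text
26.77 pos [ 0.675  -0.032   0.1502] yaw y 4.59 tilt [-0.002  0.    -1.   ] q [-0.22  0.5   1.41  0.    1.23 -0.3 ] F [-0.3  0.9 -0.4] g 0.0 0.9997607532233818
red:.0515 [-0.6  0.6 98.7]
yellow [ 0.4726 -0.1601] r 0.0216 z 0.0628 bench [ 1.000e-04 -1.068e-01]
```

{"method": "servo_tool", "body": {"commands": [[[0,0,10],0,85],[[0,0,25],0,85],[[0,0,30],0,85],[[0,0,20],0,85],[[0,0,9],0,85],[[0,0,4],0,75],[[0,0,0],0,55],[[0,0,0],0,44],[[0,0,0],0,36],[[0,0,0],0,36],[[0,0,0],0,36]]}}

```text
time_s: 28.2
eef_pos: [0.6765, -0.0324, 0.0547]
eef_rot: [0.001, 0.678, 0.735, 0.001]
wrist_force: [-0.1, -0.5, 7.0]
opening: 0.498
grasp_force: 61.2
```

```bash
python3 go.py Bred:.0537
```

```text
28.2 pos [ 0.6765 -0.0324  0.0547] yaw y 4.59 tilt [ 0.002 -0.001 -1.   ] q [-0.22  0.62  1.45 -0.    1.08 -0.3 ] F [-0.1 -0.5  7. ] g 61.1911940574646 0.49796037104666385
Bred:.0537 [ 100.5 -214.7    0.5]
```

{"method": "servo_tool", "body": {"commands": [[[0,0,-4],0,36],[[0,0,-14],0,36],[[0,0,-25],0,36],[[0,0,-30],0,36],[[0,0,-20],0,36],[[0,0,-6],0,36],[[6,-13,0],0,36],[[14,-30,0],0,36],[[20,-43,0],0,36],[[20,-43,0],0,36],[[20,-43,0],0,36],[[14,-30,0],0,36],[[6,-13,0],0,36],[[0,0,0],0,36],[[0,0,0],0,36]]}}

```text
time_s: 30.08
eef_pos: [0.4546, 0.0498, 0.1526]
eef_rot: [0.001, 0.678, 0.735, 0.0]
wrist_force: [0.5, 0.0, -1.1]
opening: 0.493
grasp_force: 61.0
```

```bash
python3 go.py Bred:.0547
```

```text
30.07 pos [0.4546 0.0498 0.1526] yaw y 4.56 tilt [ 0.001 -0.    -1.   ] q [-0.15  0.04  1.99 -0.    1.12 -0.23] F [ 0.5  0.  -1.1] g 61.049164831638336 0.493351894964884
Bred:.0547 [ 0.9 -0.2 97.9]
```

{"method": "servo_tool", "body": {"commands": [[[1,0,10],0,36],[[0,0,25],0,36],[[0,0,25],0,36],[[0,0,18],0,36],[[0,0,11],0,36],[[0,0,4],0,36],[[0,0,2],0,36],[[0,0,1],0,36],[[0,0,1],0,36],[[0,0,1],0,36],[[0,0,0],0,36],[[0,0,0],0,36]]}}

```text
time_s: 31.58
eef_pos: [0.4535, 0.0513, 0.0547]
eef_rot: [0.0, 0.678, 0.735, 0.0]
wrist_force: [-1.4, 0.1, 3.7]
opening: 0.494
grasp_force: 61.4
```

{"method": "servo_tool", "body": {"commands": [[[0,0,0],0,46],[[0,0,0],0,50],[[0,0,0],0,56],[[0,0,0],0,58],[[0,0,-5],0,58],[[0,0,-15],0,58],[[0,0,-30],0,58],[[0,0,-30],0,70],[[0,0,-15],0,85],[[15,0,-10],0,85],[[30,0,-10],0,85],[[40,0,-10],0,85],[[40,0,0],0,85],[[40,0,0],0,85],[[40,0,0],0,85],[[30,0,0],0,85],[[10,0,0],0,85],[[0,0,0],0,85],[[0,0,0],0,85]]}}

```text
time_s: 33.95
eef_pos: [0.4335, 0.2947, 0.179]
eef_rot: [-0.0, 0.678, 0.735, -0.0]
wrist_force: [0.1, -0.7, -0.7]
opening: 0.998
grasp_force: 0.0
```

```bash
python3 go.py; python3 chk.py t9.png
```

```text
33.95 pos [0.4335 0.2947 0.179 ] yaw y 4.55 tilt [-0.001 -0.001 -1.   ] q [ 0.37  0.15  1.8  -0.    1.19  0.29] F [ 0.1 -0.7 -0.7] g 0.0 0.9977725469927178
red [0.4539 0.0514] r 0.0218 z 0.0628 bench [-0.0004  0.1055]
yellow [ 0.4724 -0.1587] r 0.022 z 0.0628 bench [ 1.000e-04 -1.054e-01]
blue [ 0.466  -0.0877] r 0.0217 z 0.0629 bench [-0.0002 -0.0341]
green [ 0.4603 -0.0193] r 0.0212 z 0.0628 bench [-0.      0.0345]
```

View pics/t9.png

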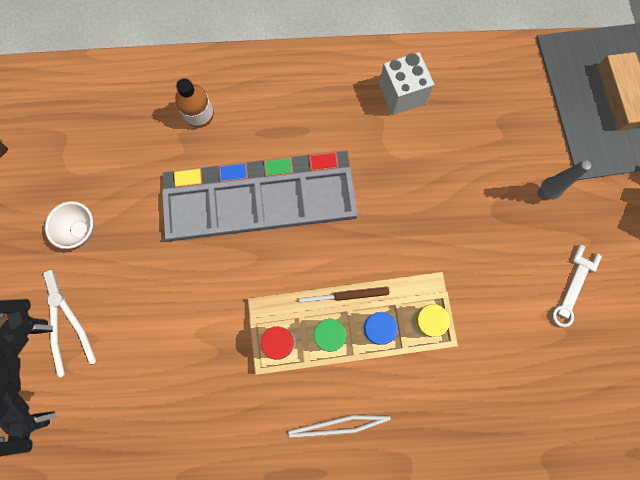

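The final view shows red (277,342), green (330,335), blue (381,327) and yellow (433,320). All four stand upright, within about 1 mm of their cell centres, and the robot is clear.

```bash
python3 -c "
from bench import ctrl
print(ctrl.hand_in())"
```

```text
the job is handed in; nothing more can be done
None
```

All four jars stand upright in the bench rack in reversed order (red, green, blue, yellow from left to right), each within about 1 mm of its cell centre by the last top view; the job was handed in at about 34 s, with no verdict returned.

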